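Scrub the flask and lock its bayonet stopper

ROBOT

A 6-joint arm with a two-finger parallel gripper is mounted at the origin on the work surface. World frame = base frame: x ahead of the robot, y to its left, z up, the work surface at z = 0. Lengths are in m, angles in rad, forces in N, time in s.
With the tool pointing down it reaches from about 0.35 to 0.775 m from the base axis. Payload 5.5 kg.
Tool frame: the origin (TCP) lies midway between the tips of the shut fingers; the grasp point (between the pads) lies 19 mm behind it; z points along the fingers, y is the line along which they close (so a half turn about z gives the same grasp; the last joint's range is limited). The gripper opens to 85 mm and grips with 20 to 120 N. Pads are 22 mm wide; open, the fingers measure 114 mm over their backs; the gripper's body (76 mm by 85 mm) begins 54 mm behind the grasp point. The pads swing forward as they close: fully open they stand 13 mm farther back than shut.
Start: joints at [-0.14, 0.313, 0.046, 1.304, 0, 1.431], TCP at [0.575, -0, 0.231] pointing down, gripper open.
Joint ranges: [-2.76, 2.76], [-0.86, 1.69], [-1.03, 1.26], [-2.2, 2.34], [-1.47, 1.5], [-3.14, 3.14]. Speed limits (rad/s): [2.57, 2.57, 3.14, 3.14, 3.14, 3.14].

INTERFACE

Orientations are given as a unit quaternion [w, x, y, z].
In Python, from workcell import telemetry, imaging, env gives the robot as it stands. The module is installed in compiled form; this text tells all that it offers.
- The arm moves only by the tool step_arm, never from a script. Its argument "moves" is a list of rows, each a list of 3 entries, a list of its own where there are three numbers: the shift along the tool's x, y, z in mm, then the turn, a rotation vector about the tool's x, y, z in rad, then the finger opening in mm, from 0 to 85.4. A call has 1 to 8 rows; each row is the pose to reach, as a shift and turn from the pose commanded when the call began, along the tool's axes at that moment; what a row does not reach only later rows make up. A row lasts 1/12 s, in which the tool goes at most 41.7 mm and 7.16 degrees, less where a joint would pass 70% of its speed; a pose out of reach is approached as far as the arm can. A call with a gripper value outside its range is refused whole. The fingers move at their own pace and stop on an object; "grip_force" is the grip in N (left out, the last holds). Time passes only in rows, so rows that repeat a pose let the fingers close. It gives the time, the measured TCP pose, the force, the opening and the grip force at its end, in the units of the state.
- telemetry.get_state(): the state, without advancing time (a new reading comes with each control period).
- imaging.read_camera(name): name is "scene" or "side" or "wrist"; returns the picture (480x640x3 uint8, red, green, blue); there is no depth.
- imaging.camera_params(name): a dict with "camera_matrix" (3x3 intrinsics, pixels), "pose" (4x4, takes a point from camera to world coordinates). Camera axes: x right, y up, looking along -z (the intrinsics and any distortion apply to the point x, -y, -z); pixel columns grow to the right and rows downward; lengths in m; the calibration is good to about 2 mm. A picture is of the moment at which its call begins: read the wrist's pose just before it. camera_params takes no time and is no camera call; for the wrist camera it gives the pose at the moment of the call.
- env.hand_in(): hands the job in; it is judged then, once.
The state is a dict: "clock": time; "joint_pos": joint angles; "qvel": joint speeds; "tau": joint torques, N m; "tcp_pos": TCP position; "orientation": TCP orientation; "wrist_force": force on the tool from outside, world axes, zero at the start; "ft_torque": the same for the moment, N m; "finger_gap": finger opening in m; "grip_force": force on a finger pad.
Only numpy, scipy, OpenCV 4.12 (cv2) and the standard library are available. Lean on these libraries where they do the work, as an engineer would, in place of code of your own. Each camera call takes 0.05 s, during which the arm holds its last target. There are 200 camera calls.

TASK

Clean the yellow flask: take the bottle brush out of its pot and, keeping hold of it, give the inside of the flask two full strokes down to the bottom and up to the neck, then stand the brush back in its pot. Then close the flask with its bayonet stopper: lugs into the slots, push it down against the springy new seal and twist it a quarter turn clockwise, seen from above, as far as it goes, and finish while still gripping it there, so that the seal can bed in. Leave everything else on the sill where it stands.

Things in the scene. Friction and masses are not known exactly. Their poses are not given: they have to be found in the camera images.
- flask: Wide-mouthed vacuum flask, open, its cup lid off: yellow cylinder 84 mm in diameter, rim 145 mm high, held to the tiles by a black rubber suction foot 106 mm across, so it cannot move or turn. Origin on its axis at the sill, z up. Its x axis runs through the two entry slots of the bayonet collar in its neck; a small white upright rib outside the collar marks each slot.
- flask_floor (a point): Centre of the flask's inner floor, 18 mm above its origin. The bore above it is round, 56 mm in diameter.
- flask_mouth (a point): Centre of the mouth, at rim height. Bayonet collar: white lip 6 mm thick, top level with the rim, 55 mm opening, cut by two slots 19 mm wide, facing one another on the flask's +x and -x. Under the lip a channel 71 mm in diameter, 16 mm high, for the lugs. Stops in it block counter-clockwise turning and end the clockwise turn (seen from above) 84 degrees (1.47 rad) from the slots.
- seal (a joint): Black sprung seal ring (82 mm outside, 71 mm inside) on the flask's rim. 0: free, top 6 mm above the rim; 0.006 m: pressed level with the rim, its end stop. Pushes up with 4.5 N plus 1.5 N per mm pressed. Pressed 3 mm (9 N) the stopper's lugs just pass under the lip and can turn; fully pressed (13.5 N) they have 3 mm to spare.
- stopper: The flask's loose stopper, standing upright on the sill, about 100 g. Origin at the centre of the plug's underside, z up, x through its two lugs; half a turn makes no difference. White plug 50 mm in diameter, 0 to 30 mm, tapered to 42 mm over the lowest 5 mm; grey disc 82 mm in diameter, 30 to 36 mm. Locked in the flask, its origin is 115 to 118 mm above the flask's origin.
- stopper_lugs (a point): Middle of the two white lugs, on the stopper's axis 17.5 mm above its origin. The lugs stick out of the plug along the stopper's +x and -x to 33 mm from the axis; each is 12 mm wide and 7 mm high (14 to 21 mm above the origin).
- stopper_grip (a point): Middle of the black upright grip bar on the stopper's disc, 50 mm above the origin. The bar is 54 mm long along the stopper's x (in line with the lugs), 14 mm thick along y, 28 mm high (36 to 64 mm above the origin).
- brush: Bottle brush standing upright, head down, in its pot, about 70 g. Origin at the centre of the head's underside, z along the handle. Bristle head 48 mm in diameter from 0 to 62 mm, treat it as rigid; steel stem 7 mm thick to 105 mm; round wooden handle 18 mm thick from 105 to 201 mm.
- brush_tip (a point): Centre of the underside of the brush head (same point as the brush's origin).
- pot: White stoneware brush pot, loose, 700 g, round, 66 mm outside, 58 mm inside, 75 mm high, inner floor 6 mm above its origin, which is at the centre of its underside. The brush starts in it and goes back in it.
- mug: Bystander: white enamel mug, 82 mm in diameter, 80 mm high, with a handle; origin under its centre.
- bowl: Bystander: glass bowl, 116 mm across, 55 mm high; origin under its centre.
- spoon: Bystander: steel spoon, 140 mm long, lying flat along its x.
- cup_lid: Bystander: the flask's yellow cup lid, upside down (mouth on the sill), 92 mm across, 58 mm high; origin under its centre.
- wood_box: Bystander: wooden box with a sliding lid, shut, 70 x 120 x 50 mm; origin under its centre.
- tea_tin: Bystander: tea tin, 74 mm in diameter, 105 mm high; origin under its centre.
- sugar_jar: Bystander: sugar jar, 72 mm in diameter, 100 mm high; origin under its centre.
Mind the look-alikes: they are no part of the job. Leave any pink look-alike of the pot alone. Leave any blue look-alike of the stopper alone.

How it is judged:
On the way, in this order (a step that is already met when the one before it is completed fails the run):
1. the held brush reaches the bottom of the flask (within 12 mm) (horizontal distance between brush_tip and flask below 0.01 m and angle between brush's own z axis and vertical below 0.2 rad and contact force between the fingers and brush above 0.5 N and z of brush_tip in the frame of flask below 0.03 m), for 0.05 s.
2. the held brush is drawn up at least 52 mm from the floor, into the neck (horizontal distance between brush_tip and flask below 0.01 m and angle between brush's own z axis and vertical below 0.2 rad and contact force between the fingers and brush above 0.5 N and z of brush_tip in the frame of flask between 0.07 and 0.145 m), for 0.05 s.
3. the held brush reaches the bottom a second time (all of step 1), for 0.05 s.
4. the held brush is drawn up into the neck a second time (all of step 2), for 0.05 s.
5. the brush stands in its pot, let go (horizontal distance between brush_tip and pot below 0.012 m and z of brush_tip in the frame of pot below 0.014 m and angle between brush's own z axis and vertical below 0.25 rad and contact force between the fingers and brush below 0.05 N and angle between pot's own z axis and vertical below 0.1 rad), for 0.2 s.
6. the stopper is in the neck with its lugs in the slots, pressed down on the seal (horizontal distance between stopper and flask below 0.005 m and angle between stopper's own z axis and vertical below 0.1 rad and z of stopper in the frame of flask below 0.1195 m and angle between the x axis of stopper and the x axis of flask, either way round below 0.35 rad), for 0.04 s.
At the end, for the whole second after the job is handed in: Fingers still grip the stopper (2 N or more): centred to 5 mm, upright, still, turned at least 70 degrees from the slots, disc at most 4.5 mm above the rim, seal pressed over 2 mm. Brush let go, upright in its pot: tip within 12 mm of the pot's axis and 8 mm of its floor. All else left alone (all of step 5 and horizontal distance between stopper and flask below 0.005 m and angle between stopper's own z axis and vertical below 0.1 rad and z of stopper in the frame of flask below 0.1195 m and angle between the x axis of stopper and the x axis of flask, either way round above 1.22 rad and value of joint seal above 0.002 m and contact force between the fingers and stopper above 2 N and linear speed of stopper below 0.02 m/s and angular speed of stopper below 0.2 rad/s); the arm keeps its last pose, push and grip.
It fails at once if a bystander (mug, bowl, spoon, cup lid, wooden box, tea tin, sugar jar) is moved more than 30 mm or tipped (distance of any of mug, bowl, spoon, cup_lid, wood_box, tea_tin, sugar_jar from where it was at the start of the episode above 0.03 m or angle between any of mug, bowl, cup_lid, wood_box, tea_tin, sugar_jar's own z axis and vertical above 0.35 rad).
It fails at once if the pot is shifted more than 60 mm or tipped over (distance of pot from where it was at the start of the episode above 0.06 m or angle between pot's own z axis and vertical above 0.35 rad).
It also fails if it takes over 67 s, if anything falls off the work surface, if the arm or the gripper's body presses on something with over 40 N, if the wrist force passes 120 N, or if a joint passes its speed limit or range.

## Working session

There is one attempt and no reset: what is moved stays moved. The work goes in short steps, Python scripts to look and compute and a tool call to move; the robot and the scene stay as the last step left them, time stands still between calls to the robot, and variables do not carry over. Pictures are saved under pics/ and viewed, at most 10 in all, crops included, and the job is handed in when it is done.

Besides the shell and the picture viewer there is one more tool, called after "Call:" as name(argument=value, ...) on one line, values as JSON. step_arm: Moves the arm, as the interface text tells. Its arguments: {"type":"object","properties":{"moves":{"type":"array"},"grip_force":{"type":"number"}},"required":["moves"]}

```bash
mkdir -p pics; python3 - <<'E'
from workcell import telemetry, imaging
import cv2, numpy as np
for n in ["scene","side","wrist"]:
    p=imaging.camera_params(n); im=imaging.read_camera(n)
    cv2.imwrite(f"pics/{n}0.png",im[:,:,::-1]); print(n,np.round(p["camera_matrix"],1).tolist(),np.round(p["pose"],4).tolist(),[k for k in p])
s=telemetry.get_state(); print(s)
E
```

```text
scene [[529.4, 0.0, 318.3], [0.0, 529.4, 244.2], [0.0, 0.0, 1.0]] [[-0.0161, -0.8243, 0.5659, 1.1143], [0.9999, -0.0106, 0.0129, -0.0092], [-0.0046, 0.5661, 0.8243, 0.9576], [0.0, 0.0, 0.0, 1.0]] ['camera_matrix', 'pose']
side [[624.8, 0.0, 333.6], [0.0, 624.8, 235.3], [0.0, 0.0, 1.0]] [[0.9886, 0.0981, -0.1141, 0.3573], [-0.1501, 0.6952, -0.703, -1.0242], [0.0103, 0.7121, 0.702, 1.1351], [0.0, 0.0, 0.0, 1.0]] ['camera_matrix', 'pose']
wrist [[374.5, 0.0, 312.1], [0.0, 374.5, 247.7], [0.0, 0.0, 1.0]] [[1.0, -0.0007, 0.0019, 0.5751], [0.0002, 0.9625, 0.2714, 0.0704], [-0.0021, -0.2714, 0.9625, 0.375], [0.0, 0.0, 0.0, 1.0]] ['camera_matrix', 'pose']
{'clock': 0.15, 'joint_pos': array([-1.39608391e-01,  3.13831915e-01,  4.52540874e-02,  1.30358448e+00,
        3.74834180e-06,  1.43118577e+00]), 'qvel': array([ 0.00201754, -0.00288516,  0.0020039 , -0.00088364, -0.00188466,
       -0.00100186]), 'tau': array([ 1.76330479e-03, -4.81067133e+01,  2.98815805e+01,  1.39078675e-02,
       -1.10673584e-04, -5.56924022e-05]), 'tcp_pos': array([5.74631386e-01, 3.84818295e-05, 2.30617204e-01]), 'orientation': array([-5.46583072e-04,  7.07105850e-01,  7.07107382e-01, -4.09547594e-04]), 'wrist_force': array([ 0.40818355,  0.16329837, -0.62842421]), 'ft_torque': array([0.00346879, 0.01342753, 0.00092519]), 'grip_force': 0.0, 'finger_gap': 0.08544566473882184}
```

View pics/scene0.png

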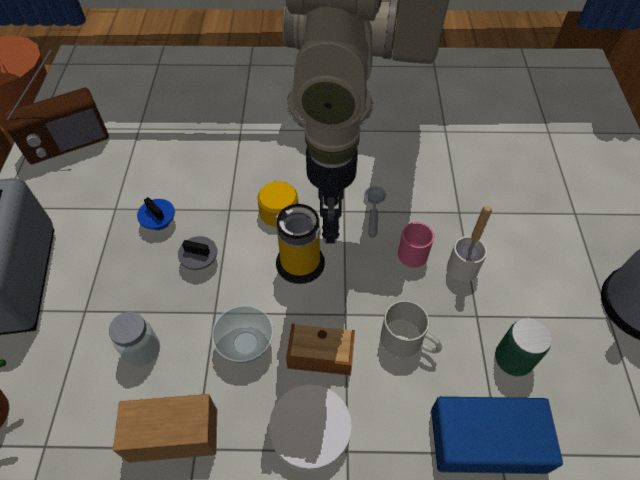

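View pics/side0.png

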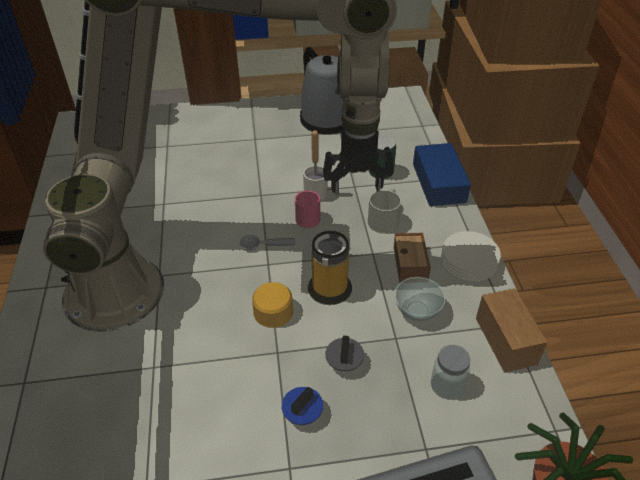

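The scene picture shows the flask at (299,225), the grey stopper at (197,250), the brush in the white pot at (469,255), with decoys in blue at (156,213) and pink at (415,245). The side view shows the flask at (331,250), the stopper at (346,352) and the brush at (315,160).

```bash
cat > h.py <<'E'
from workcell import telemetry, imaging
import cv2, numpy as np
from scipy.spatial.transform import Rotation as R
def crops(lst,fn,s=4):
    cv2.imwrite(fn,np.hstack([cv2.resize(cv2.imread(f)[y:y+h,x:x+w],None,fx=s,fy=s,interpolation=cv2.INTER_CUBIC) for f,x,y,w,h in lst]))
def ray(p,u,v):
    K=p["camera_matrix"];T=p["pose"]
    d=T[:3,:3]@np.array([(u-K[0,2])/K[0,0],-(v-K[1,2])/K[1,1],-1]); return T[:3,3],d
def at(p,u,v,z):
    o,d=ray(p,u,v); return o+d*(z-o[2])/d[2]
def proj(p,X):
    K=p["camera_matrix"];T=p["pose"];c=T[:3,:3].T@(np.asarray(X)-T[:3,3]);return K[0,2]-K[0,0]*c[0]/c[2],K[1,2]+K[1,1]*c[1]/c[2]
E
python3 - <<'E'
from h import *
a=[]
for f,cs in (("pics/scene0.png",[(265,195,66,75),(165,220,66,75),(440,200,66,75)]),("pics/side0.png",[(298,225,66,75),(313,325,66,75),(282,125,66,75)])):
    t="/tmp/t%d.png"%len(a); crops([(f,*c) for c in cs],t); a.append(cv2.imread(t))
cv2.imwrite("pics/c1.png",np.vstack(a)); print(np.vstack(a).shape)
E
```

```text
(600, 792, 3)
```

View pics/c1.png

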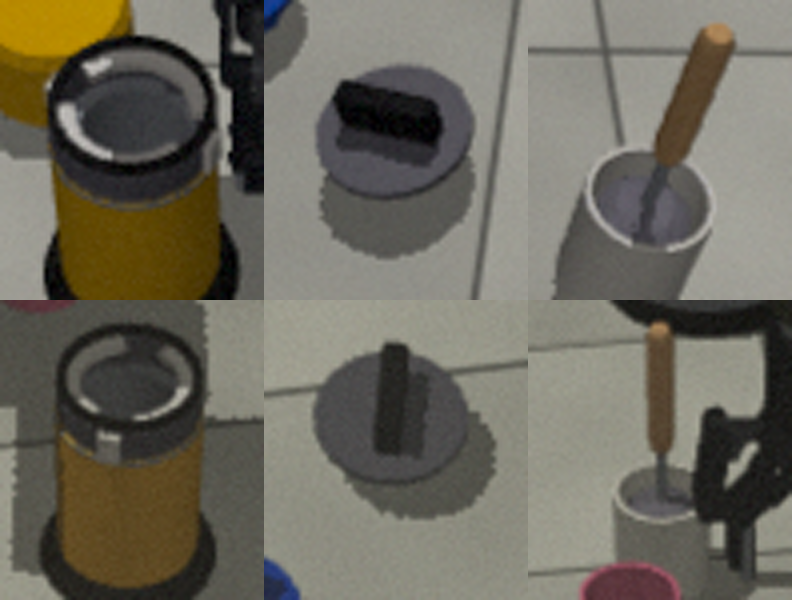

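Crop (4x): flask ring centre at scene (298,221.5) / side (330.8,244.5), with its white slot rib at side (325,261) and probably scene (318,233). Stopper disc centre is at scene (197.8,252.5) / side (344.5,354), brush top at scene (487.7,208.2) / side (314.7,131.2), and pot rim at scene (470.2,249.5) / side (314.2,173.7).

```bash
python3 - <<'E'
from h import *
S=imaging.camera_params("scene");D=imaging.camera_params("side")
def pr(n,p,u,v,z): print(n,np.round(at(p,u,v,z)*1000,1))
for n,a,b,z in [("flask",(298,221.5),(330.8,244.5),.151),("stopper",(197.8,252.5),(344.5,354.2),.035),("brushtop",(487.7,208.2),(314.7,131.2),.207),("pot",(470.2,249.5),(314.2,173.7),.075)]:
    pr(n,S,*a,z);pr(n,D,*b,z)
pr("rib side",D,325,261,.135);pr("rib scene",S,318,233,.135)
# bar ends top z=.064
pr("bar s1",S,165+22,220+23,.064);pr("bar s2",S,165+43,220+28.,.064)
pr("bar d1",D,313+33,325+11.5,.064);pr("bar d2",D,313+31,325+36,.064)
E
```

```text
flask [508.5 -61.3 151. ]
flask [506.7 -66.5 151. ]
stopper [ 505.2 -275.7   35. ]
stopper [ 505.2 -277.8   35. ]
brushtop [516.3 282.9 207. ]
brushtop [517.1 285.1 207. ]
pot [517.3 281.8  75. ]
pot [513.3 277.5  75. ]
rib side [489.1 -99.3 135. ]
rib scene [523.5 -23.1 135. ]
bar s1 [ 501.2 -292.9   64. ]
bar s2 [ 513. -248.   64.]
bar d1 [ 511.7 -254.2   64. ]
bar d2 [ 497.7 -313.6   64. ]
```

Call:
step_arm(moves=[[[283,-58,-10],[0,0,0],85],[[283,-58,-10],[0,0,0],85],[[283,-58,-10],[0,0,0],85],[[283,-58,-10],[0,0,0],85],[[283,-58,-10],[0,0,0],85],[[283,-58,-10],[0,0,0],85],[[283,-58,-10],[0,0,0],85],[[283,-58,-10],[0,0,0],85]])

```text
clock: 0.82
tcp_pos: [0.5149, 0.2892, 0.2412]
orientation: [-0.001, 0.704, 0.71, 0.001]
wrist_force: [-0.1, -0.2, 0.5]
finger_gap: 0.0847
grip_force: 0.0
```

```bash
python3 - <<'E'
from h import *
W=imaging.camera_params("wrist"); im=imaging.read_camera("wrist"); cv2.imwrite("pics/w1.png",im[:,:,::-1])
s=telemetry.get_state();print(s["tcp_pos"],s["orientation"],s["joint_pos"])
np.save("/tmp/w1.npy",W["pose"])
print(proj(W,[.516,.283,.207]),proj(W,[.516,.2815,.075]))
E
```

```text
[0.51565986 0.2863625  0.24093294] [-2.15549072e-04  7.04972399e-01  7.09234702e-01 -8.16756163e-05] [3.70709566e-01 3.40641416e-01 1.08080421e-01 1.33855952e+00
 3.27768455e-04 1.93547802e+00]
(np.float64(313.71026477900284), np.float64(296.6678706344197)) (np.float64(313.22207321028725), np.float64(237.2954980308902))
```

View pics/w1.png

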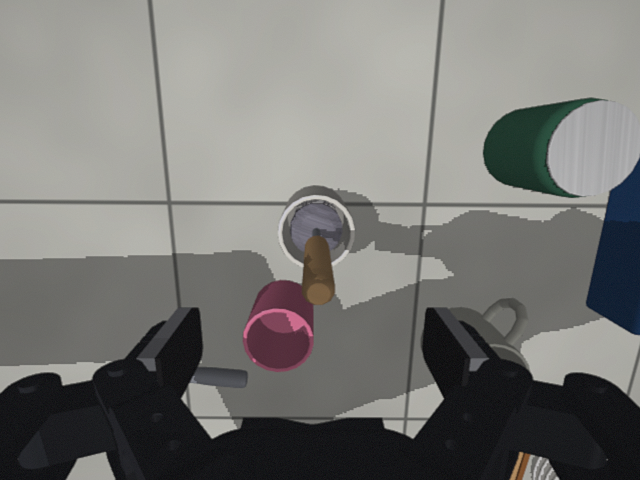

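The wrist view shows the brush top at (319.5,290) and the pot rim centre at (316,232). That puts the brush at about (518.5, 286) mm. I'll descend and grip it.

Call:
step_arm(moves=[[[3,2,40],[0,0,0],85],[[3,2,79],[0,0,0],85],[[3,2,79],[0,0,0],40],[[3,2,79],[0,0,0],10],[[3,2,79],[0,0,0],10],[[3,2,79],[0,0,0],10],[[3,2,79],[0,0,0],10],[[3,2,79],[0,0,0],10]], grip_force=50)

```text
clock: 1.53
tcp_pos: [0.5201, 0.2863, 0.1649]
orientation: [0.0, 0.707, 0.707, 0.002]
wrist_force: [-3.4, -1.4, 7.1]
finger_gap: 0.0167
grip_force: 48.5
```

Call:
step_arm(moves=[[[0,0,-20],[0,0,0],10],[[0,0,-55],[0,0,0],10],[[0,0,-95],[0,0,0],10],[[0,0,-135],[0,0,0],10],[[0,0,-170],[0,0,0],10],[[0,0,-170],[0,0,0],10]])

```text
clock: 2.03
tcp_pos: [0.5213, 0.2868, 0.342]
orientation: [0.003, 0.707, 0.707, 0.007]
wrist_force: [-0.5, -0.4, 0.7]
finger_gap: 0.0166
grip_force: 49.3
```

Call:
step_arm(moves=[[[-35,-1,0],[0,0,0],10],[[-75,-3,0],[0,0,0],10],[[-115,-4,0],[0,0,0],10],[[-155,-5,0],[0,0,0],10],[[-190,-6,0],[0,0,0],10],[[-220,-7,0],[0,0,0],10],[[-240,-8,0],[0,0,0],10],[[-240,-8,0],[0,0,0],10]])

```text
clock: 2.7
tcp_pos: [0.5111, 0.0424, 0.3335]
orientation: [0.001, 0.709, 0.705, 0.0]
wrist_force: [0.6, -0.6, -0.9]
finger_gap: 0.017
grip_force: 49.3
```

```bash
python3 - <<'E'
from h import *
for n in ["side","scene","wrist"]:
    cv2.imwrite(f"pics/{n}2.png",imaging.read_camera(n)[:,:,::-1])
W=imaging.camera_params("wrist");np.save("/tmp/w2.npy",W["pose"])
s=telemetry.get_state();t=s["tcp_pos"];print(t,s["orientation"],s["finger_gap"],s["grip_force"],s["wrist_force"])
for n in ["side","scene"]:
    p=imaging.camera_params(n);print(n,[np.round(proj(p,t+[0,0,d]),1) for d in (-.158,-.158+.062,-.158+.105)], proj(p,[.508,-.064,.151]))
a=cv2.imread("pics/side2.png")[60:310,240:490];b=cv2.imread("pics/scene2.png")[110:360,250:500]
cv2.imwrite("pics/c2.png",np.hstack([cv2.resize(x,(400,400),interpolation=cv2.INTER_CUBIC) for x in (a,b)]))
E
```

```text
[0.51121899 0.04609213 0.33311151] [4.11436450e-04 7.07331181e-01 7.06881882e-01 6.60970373e-04] 0.016947791339985994 49.28388008949696 [ 0.25846042 -0.09754097 -0.30228395]
side [array([325.7, 202.6]), array([325.7, 181.9]), array([325.7, 166.8])] (np.float64(331.2277140256512), np.float64(243.6520011969632))
scene [array([355.1, 215.5]), array([357., 194.]), array([358.4, 177.7])] (np.float64(296.60862828838435), np.float64(221.26928965250124))
```

View pics/c2.png

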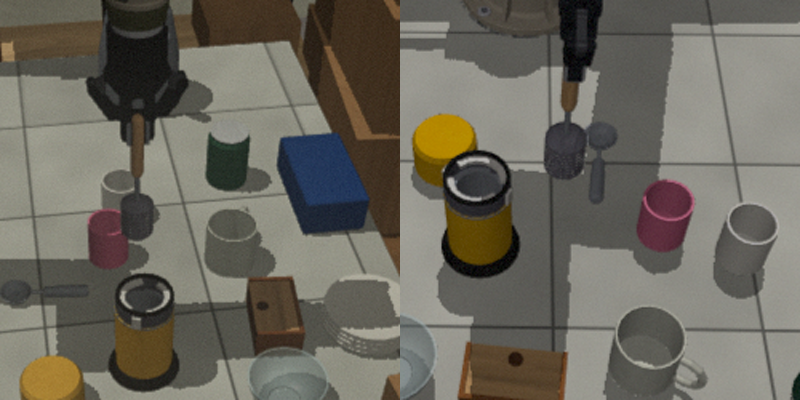

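View pics/wrist2.png

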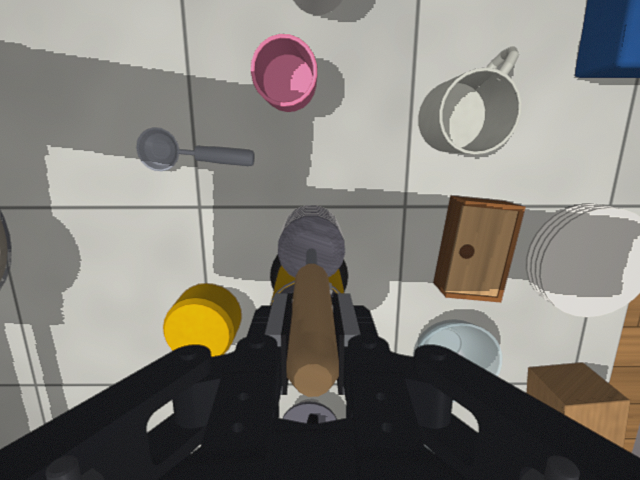

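The side crop puts the brush head where I predicted it, so it is vertical. The scene crop is about 2 px off, which is camera bias. In the wrist view the head is at (311,247) and covers the flask, so I'll sidestep for a clear look at the flask mouth.

Call:
step_arm(moves=[[[-30,40,0],[0,0,0],10],[[-60,75,0],[0,0,0],10],[[-60,75,0],[0,0,0],10],[[-60,75,0],[0,0,0],10],[[-60,75,0],[0,0,0],10]])

```text
clock: 3.27
tcp_pos: [0.5863, -0.013, 0.3317]
orientation: [-0.001, 0.707, 0.707, -0.0]
wrist_force: [0.0, -0.3, -0.9]
finger_gap: 0.0164
grip_force: 49.5
```

```bash
python3 - <<'E'
from h import *
s=telemetry.get_state();t=s["tcp_pos"];W=imaging.camera_params("wrist");im=imaging.read_camera("wrist")[:,:,::-1];cv2.imwrite("pics/w3.png",im);np.save("/tmp/w3.npy",W["pose"])
print(t,s["orientation"])
print([np.round(proj(W,t+[0,0,d]),1) for d in (-.158,-.096,-.053,.044)],proj(W,[.508,-.064,.151]),proj(W,[.508,-.064,.0]))
u,v=map(int,proj(W,[.508,-.064,.151]));x0=max(0,u-70);y0=max(0,v-80)
print(x0,y0);c=im[y0:y0+150,x0:x0+200];cv2.imwrite("pics/c3.png",cv2.resize(c,None,fx=4,fy=4,interpolation=cv2.INTER_CUBIC))
E
```

```text
[ 0.58627056 -0.01304558  0.33168564] [-7.03924040e-04  7.06812376e-01  7.07400687e-01 -1.94792005e-04]
[array([312.1, 230.4]), array([311.9, 251.4]), array([311.8, 273. ]), array([310.9, 378.3])] (np.float64(227.3663530939744), np.float64(278.4968148252314)) (np.float64(252.6363284227594), np.float64(238.20752581216118))
157 198
```

View pics/c3.png

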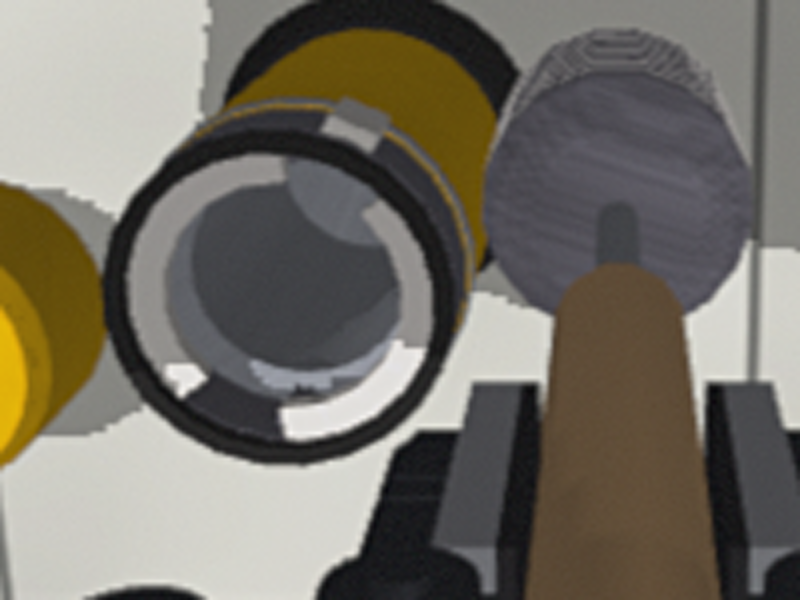

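The 4x crop shows the seal ring centred at px (227.3,272.3), slots at about px (217,301.7) and (239.5,243), and a rib at (245.7,228.5). The brush head is centred at (311.5,246.5).

Call:
step_arm(moves=[[[-25,-40,0],[0,0,0],10],[[-47,-78,0],[0,0,0],10],[[-47,-78,0],[0,0,0],10],[[-47,-78,0],[0,0,0],10],[[-47,-78,15],[0,0,0],10],[[-47,-78,30],[0,0,0],10],[[-47,-78,45],[0,0,0],10]])

```text
clock: 3.9
tcp_pos: [0.5087, -0.0596, 0.2879]
orientation: [0.001, 0.706, 0.708, 0.001]
wrist_force: [-0.6, 0.4, -0.5]
finger_gap: 0.017
grip_force: 49.7
```

```bash
python3 - <<'E'
from h import *
W=imaging.camera_params("wrist");W=dict(W,pose=np.load("/tmp/w3.npy"))
c=at(W,227.3,272.3,.151);a=at(W,217,301.7,.145);b=at(W,239.5,243,.145);r=at(W,245.7,228.5,.138)
print(c,a,b,r,[np.degrees(np.arctan2(*(q[1::-1]))) for q in (b-a,c-a,b-c,r-c)])
s=telemetry.get_state();print(s["tcp_pos"],s["orientation"],s["wrist_force"],s["ft_torque"])
E
```

```text
[ 0.50830471 -0.0579399   0.151     ] [ 0.49518429 -0.08989602  0.145     ] [ 0.51975135 -0.03164135  0.145     ] [ 0.52478954 -0.01962305  0.138     ] [np.float64(67.1339587684566), np.float64(67.67811857782328), np.float64(66.47855840085379), np.float64(66.72146277168879)]
[ 0.50874533 -0.05962911  0.28793446] [0.00120497 0.70649476 0.70771647 0.0010484 ] [-0.63554222  0.37213408 -0.52371975] [ 0.04491593  0.0353903  -0.07582213]
```

Call:
step_arm(moves=[[[0,0,20],[0,0,0],10],[[0,0,40],[0,0,0],10],[[0,0,60],[0,0,0],10],[[0,0,80],[0,0,0],10],[[0,0,95],[0,0,0],10],[[0,0,95],[0,0,0],10]])

```text
clock: 4.4
tcp_pos: [0.5067, -0.059, 0.1897]
orientation: [-0.002, 0.706, 0.708, -0.001]
wrist_force: [-0.8, -0.2, -0.7]
finger_gap: 0.0168
grip_force: 49.6
```

Call:
step_arm(moves=[[[0,0,4],[0,0,0],10],[[0,0,8],[0,0,0],10],[[0,0,8],[0,0,0],10]])

```text
clock: 4.65
tcp_pos: [0.5086, -0.0606, 0.1848]
orientation: [0.001, 0.707, 0.707, 0.0]
wrist_force: [0.4, 0.2, -0.6]
finger_gap: 0.0168
grip_force: 49.7
```

Call:
step_arm(moves=[[[0,0,2],[0,0,0],10],[[0,0,4],[0,0,0],10],[[0,0,6],[0,0,0],10],[[0,0,6],[0,0,0],10],[[0,0,6],[0,0,0],10]])

```text
clock: 5.07
tcp_pos: [0.508, -0.0611, 0.1783]
orientation: [0.0, 0.707, 0.707, 0.0]
wrist_force: [0.3, -0.5, -0.2]
finger_gap: 0.0168
grip_force: 49.7
```

Call:
step_arm(moves=[[[0,0,2],[0,0,0],10],[[0,0,4],[0,0,0],10],[[0,0,4],[0,0,0],10]])

```text
clock: 5.32
tcp_pos: [0.5089, -0.0615, 0.1768]
orientation: [0.002, 0.707, 0.707, 0.001]
wrist_force: [-2.7, 0.2, 13.6]
finger_gap: 0.0172
grip_force: 52.0
```

Floor contact confirmed. Next come the up and down strokes.

Call:
step_arm(moves=[[[0,0,-20],[0,0,0],10],[[0,0,-45],[0,0,0],10],[[0,0,-70],[0,0,0],10],[[0,0,-80],[0,0,0],10],[[0,0,-80],[0,0,0],10],[[0,0,-80],[0,0,0],10]])

```text
clock: 5.82
tcp_pos: [0.5082, -0.0611, 0.254]
orientation: [0.0, 0.707, 0.707, 0.0]
wrist_force: [-0.2, -0.1, -0.4]
finger_gap: 0.0169
grip_force: 49.7
```

Call:
step_arm(moves=[[[0,0,20],[0,0,0],10],[[0,0,45],[0,0,0],10],[[0,0,65],[0,0,0],10],[[0,0,75],[0,0,0],10],[[0,0,77],[0,0,0],10],[[0,0,77],[0,0,0],10],[[0,0,77],[0,0,0],10]])

```text
clock: 6.4
tcp_pos: [0.5074, -0.0609, 0.1763]
orientation: [-0.001, 0.707, 0.707, -0.0]
wrist_force: [0.3, -0.3, -1.3]
finger_gap: 0.017
grip_force: 50.7
```

Call:
step_arm(moves=[[[0,0,-20],[0,0,0],10],[[0,0,-45],[0,0,0],10],[[0,0,-70],[0,0,0],10],[[0,0,-80],[0,0,0],10],[[0,0,-80],[0,0,0],10],[[0,0,-80],[0,0,0],10]])

```text
clock: 6.9
tcp_pos: [0.5081, -0.0611, 0.2566]
orientation: [0.0, 0.707, 0.707, -0.0]
wrist_force: [-0.5, -0.4, -1.4]
finger_gap: 0.0166
grip_force: 50.6
```

Call:
step_arm(moves=[[[0,0,-25],[0,0,0],10],[[0,0,-55],[0,0,0],10],[[0,0,-80],[0,0,0],10],[[0,0,-80],[0,0,0],10],[[30,1,-80],[0,0,0],10],[[65,2,-80],[0,0,0],10],[[100,3,-80],[0,0,0],10],[[135,5,-80],[0,0,0],10]])

```text
clock: 7.57
tcp_pos: [0.5122, 0.0751, 0.3348]
orientation: [-0.001, 0.708, 0.707, -0.001]
wrist_force: [0.9, 0.0, -1.3]
finger_gap: 0.0166
grip_force: 50.6
```

Call:
step_arm(moves=[[[40,1,0],[0,0,0],10],[[75,2,0],[0,0,0],10],[[110,4,0],[0,0,0],10],[[145,5,0],[0,0,0],10],[[175,6,0],[0,0,0],10],[[192,7,0],[0,0,0],10],[[192,7,0],[0,0,0],10],[[192,7,0],[0,0,0],10]])

```text
clock: 8.23
tcp_pos: [0.5193, 0.2667, 0.3345]
orientation: [-0.001, 0.706, 0.708, -0.002]
wrist_force: [0.7, -0.7, -1.1]
finger_gap: 0.0169
grip_force: 50.7
```

```bash
python3 - <<'E'
from h import *
s=telemetry.get_state();t=s["tcp_pos"];W=imaging.camera_params("wrist");im=imaging.read_camera("wrist")[:,:,::-1];cv2.imwrite("pics/w4.png",im)
print(t,s["orientation"])
print([np.round(proj(W,t+[0,0,d]),1) for d in (-.159,-.097)],proj(W,[.518,.286,.075]),proj(W,[.518,.286,.0]))
c=im[130:330,210:410];sd=imaging.read_camera("side")[:,:,::-1][80:280,230:430]
cv2.imwrite("pics/c4.png",np.hstack([cv2.resize(x,(400,400),interpolation=cv2.INTER_CUBIC) for x in (c,sd)]))
E
```

```text
[0.51930109 0.26667647 0.33451074] [-0.00071924  0.70633341  0.70787624 -0.00195447]
[array([312.6, 229.6]), array([312.3, 250.6])] (np.float64(311.67866369718365), np.float64(190.89495645869783)) (np.float64(311.99415994846123), np.float64(183.35883125714327))
```

View pics/c4.png

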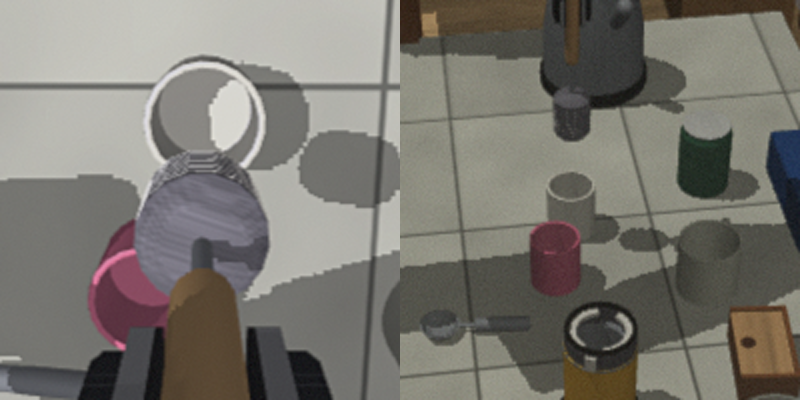

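The wrist half shows the pot rim centred at about px (312.5,190), i.e. (518.7, 286.8) mm. The pot is upright and the brush head hangs at (310.7,246).

Call:
step_arm(moves=[[[19,0,0],[0,0,0],10],[[19,0,0],[0,0,0],10],[[19,0,30],[0,0,0],10],[[19,0,60],[0,0,0],10],[[19,0,85],[0,0,0],10],[[19,0,105],[0,0,0],10],[[19,0,120],[0,0,0],10],[[19,0,120],[0,0,0],10]])

```text
clock: 9.0
tcp_pos: [0.5182, 0.2827, 0.2134]
orientation: [-0.001, 0.708, 0.706, -0.003]
wrist_force: [-0.8, -0.5, -1.3]
finger_gap: 0.0168
grip_force: 50.6
```

Call:
step_arm(moves=[[[0,0,15],[0,0,0],10],[[0,0,30],[0,0,0],10],[[0,0,40],[0,0,0],10],[[0,0,45],[0,0,0],10],[[0,0,45],[0,0,0],10],[[0,0,45],[0,0,0],10]])

```text
clock: 9.5
tcp_pos: [0.5203, 0.2847, 0.1729]
orientation: [0.0, 0.707, 0.707, 0.0]
wrist_force: [-0.2, 0.9, -0.4]
finger_gap: 0.0169
grip_force: 50.6
```

Call:
step_arm(moves=[[[0,0,4],[0,0,0],10],[[0,0,7],[0,0,0],10],[[0,0,7],[0,0,0],10],[[0,0,7],[0,0,0],10]])

```text
clock: 9.83
tcp_pos: [0.52, 0.285, 0.1654]
orientation: [0.0, 0.707, 0.707, 0.0]
wrist_force: [0.8, 0.0, -0.7]
finger_gap: 0.0166
grip_force: 50.6
```

Call:
step_arm(moves=[[[0,0,1],[0,0,0],10],[[0,0,1],[0,0,0],30],[[0,0,1],[0,0,0],60],[[0,0,1],[0,0,0],85],[[0,0,1],[0,0,0],85],[[0,0,1],[0,0,0],85],[[0,0,1],[0,0,0],85]])

```text
clock: 10.42
tcp_pos: [0.5201, 0.285, 0.1644]
orientation: [0.0, 0.707, 0.707, 0.0]
wrist_force: [-0.1, 1.2, -0.5]
finger_gap: 0.0848
grip_force: 0.0
```

Call:
step_arm(moves=[[[0,0,-15],[0,0,0],85],[[0,0,-45],[0,0,0],85],[[0,0,-80],[0,0,0],85],[[0,0,-110],[0,0,0],85],[[0,0,-120],[0,0,0],85],[[0,0,-120],[0,0,0],85]])

```text
clock: 10.92
tcp_pos: [0.5216, 0.2856, 0.2879]
orientation: [0.001, 0.707, 0.707, 0.003]
wrist_force: [0.3, 0.7, -0.4]
finger_gap: 0.0849
grip_force: 0.0
```

Call:
step_arm(moves=[[[-40,-1,0],[0,0,0],85],[[-80,-2,0],[0,0,0],85],[[-120,-3,0],[0,0,0],85],[[-160,-4,0],[0,0,0],85],[[-200,-5,0],[0,0,0],85],[[-240,-6,0],[0,0,0],85],[[-280,-7,0],[0,0,0],85],[[-320,-8,0],[0,0,0],85]])

```text
clock: 11.58
tcp_pos: [0.5108, -0.0366, 0.2824]
orientation: [-0.001, 0.707, 0.707, -0.001]
wrist_force: [1.3, 0.4, 0.2]
finger_gap: 0.0847
grip_force: 0.0
```

Call:
step_arm(moves=[[[-40,-1,0],[0,0,0],85],[[-80,-2,0],[0,0,0],85],[[-120,-3,0],[0,0,0],85],[[-160,-4,0],[0,0,0],85],[[-200,-5,0],[0,0,0],85],[[-240,-6,0],[0,0,0],85],[[-240,-6,0],[0,0,0],85],[[-240,-6,0],[0,0,0],85]])

```text
clock: 12.25
tcp_pos: [0.5049, -0.2769, 0.2815]
orientation: [-0.002, 0.709, 0.706, -0.0]
wrist_force: [0.5, -0.1, -0.1]
finger_gap: 0.0848
grip_force: 0.0
```

Call:
step_arm(moves=[[[0,0,0],[0,0,-0.12],85],[[0,0,0],[0,0,-0.24],85],[[0,0,0],[0,0,-0.36],85],[[0,0,0],[0,0,-0.48],85],[[0,0,0],[0,0,-0.6],85],[[0,0,0],[0,0,-0.72],85],[[0,0,0],[0,0,-0.84],85],[[0,0,0],[0,0,-0.96],85]])

```text
clock: 12.92
tcp_pos: [0.5058, -0.273, 0.2832]
orientation: [-0.001, 0.297, 0.955, 0.001]
wrist_force: [-0.6, 0.4, -0.6]
finger_gap: 0.0851
grip_force: 0.0
```

Call:
step_arm(moves=[[[0,0,0],[0,0,-0.12],85],[[0,0,0],[0,0,-0.24],85],[[0,0,0],[0,0,-0.36],85],[[0,0,0],[0,0,-0.48],85],[[0,0,0],[0,0,-0.6],85],[[0,0,0],[0,0,-0.72],85],[[0,0,0],[0,0,-0.84],85],[[0,0,0],[0,0,-0.96],85]])

```text
clock: 13.58
tcp_pos: [0.5058, -0.273, 0.2832]
orientation: [-0.001, -0.178, 0.984, 0.001]
wrist_force: [0.2, 0.3, 0.3]
finger_gap: 0.0844
grip_force: 0.0
```

Call:
step_arm(moves=[[[0,0,0],[0,0,-0.12],85],[[0,0,0],[0,0,-0.24],85],[[0,0,0],[0,0,-0.36],85],[[0,0,0],[0,0,-0.48],85],[[0,0,0],[0,0,-0.6],85],[[0,0,0],[0,0,-0.72],85],[[0,0,0],[0,0,-0.84],85],[[0,0,0],[0,0,-0.96],85]])

```text
clock: 14.25
tcp_pos: [0.5058, -0.2729, 0.2832]
orientation: [-0.0, -0.612, 0.791, 0.001]
wrist_force: [0.2, -0.8, -0.8]
finger_gap: 0.0851
grip_force: 0.0
```

Call:
step_arm(moves=[[[0,0,0],[0,0,0],85],[[0,0,0],[0,0,0],85]])

```text
clock: 14.42
tcp_pos: [0.5059, -0.2735, 0.2835]
orientation: [-0.0, -0.608, 0.794, 0.001]
wrist_force: [-0.6, 0.0, 0.5]
finger_gap: 0.0847
grip_force: 0.0
```

```bash
python3 - <<'E'
from h import *
s=telemetry.get_state();t=s["tcp_pos"];W=imaging.camera_params("wrist");im=imaging.read_camera("wrist")[:,:,::-1];cv2.imwrite("pics/w5.png",im);np.save("/tmp/w5.npy",W["pose"])
w,x,y,z=s["orientation"];Y=R.from_quat([x,y,z,w]).as_matrix()[:,1]
print(t,s["orientation"],np.degrees(np.arctan2(Y[1],Y[0])),s["joint_pos"])
u,v=proj(W,[.505,-.276,.05]);print(u,v);u,v=int(u),int(v)
sc=imaging.read_camera("side")[:,:,::-1][110:230,260:360]
a=cv2.resize(im[max(0,v-60):v+60,max(0,u-50):u+50],(400,480),interpolation=cv2.INTER_CUBIC);b=cv2.resize(sc,(400,480),interpolation=cv2.INTER_CUBIC)
print(max(0,u-50),max(0,v-60));cv2.imwrite("pics/c5.png",np.hstack([a,b]))
E
```

```text
[ 0.50588712 -0.27348508  0.28353928] [-1.03293748e-04 -6.08154416e-01  7.93818387e-01  7.50640155e-04] 164.91240259841828 [-6.35280921e-01  3.07410144e-01  1.64827509e-01  1.42971321e+00
  2.19017104e-04 -1.94274867e+00]
311.8117410807005 207.7136135860083
261 147
```

View pics/c5.png

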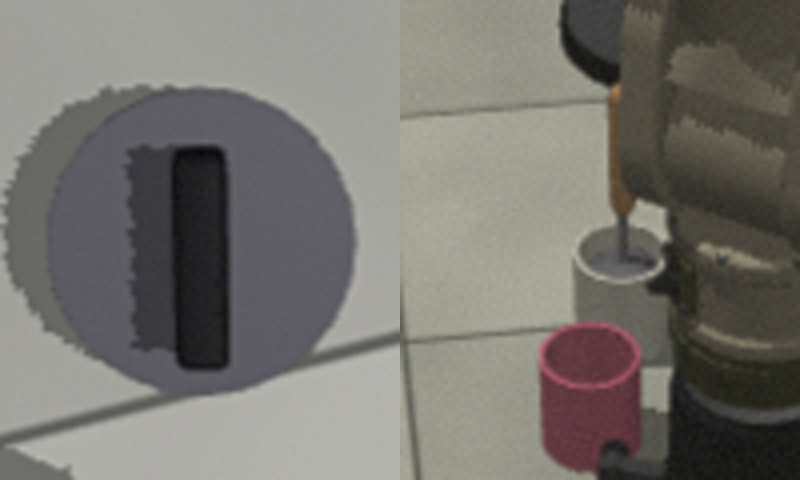

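The wrist crop shows the stopper's bar running from px (310.8,184) to (311.8,239), so it is aligned with the tool to about 1°. The disc centre is at (311.4,207.3). The side crop shows the brush standing upright in its pot.

```bash
python3 - <<'E'
from h import *
W=dict(imaging.camera_params("wrist"),pose=np.load("/tmp/w5.npy"))
s=telemetry.get_state();t=s["tcp_pos"];w,x,y,z=s["orientation"];M=R.from_quat([x,y,z,w]).as_matrix()
d=at(W,311.4,207.3,.036);a=at(W,261+199/4,147+37.5,.064);b=at(W,261+203/4,147+92.5,.064)
for p in (d,(a+b)/2): print(p,(M.T@(p-t)*1000).round(1))
print(np.degrees(np.arctan2(*(a-b)[1::-1])),np.linalg.norm(a-b))
E
```

```text
[ 0.50591846 -0.27420828  0.036     ] [ 2.000e-01 -1.000e-01  2.479e+02]
[ 0.50616322 -0.27382691  0.064     ] [-2.000e-01 -3.000e-01  2.199e+02]
-104.08745689080583 0.054791805140472764
```

Call:
step_arm(moves=[[[0,0,40],[0,0,-0.02],85],[[0,0,80],[0,0,-0.02],85],[[0,0,120],[0,0,-0.02],85],[[0,0,160],[0,0,-0.02],85],[[0,0,195],[0,0,-0.02],85],[[0,0,225],[0,0,-0.02],85],[[0,0,242],[0,0,-0.02],85],[[0,0,242],[0,0,-0.02],85]])

```text
clock: 15.18
tcp_pos: [0.5029, -0.2725, 0.0376]
orientation: [-0.001, -0.616, 0.788, 0.004]
wrist_force: [-0.7, 0.3, 0.5]
finger_gap: 0.085
grip_force: 0.0
```

Call:
step_arm(moves=[[[0,0,0],[0,0,0],60],[[0,0,0],[0,0,0],30],[[0,0,0],[0,0,0],5],[[0,0,0],[0,0,0],5],[[0,0,0],[0,0,0],5],[[0,0,0],[0,0,0],5],[[0,0,0],[0,0,0],5]], grip_force=100)

```text
clock: 15.77
tcp_pos: [0.5068, -0.2756, 0.0437]
orientation: [0.0, -0.617, 0.787, -0.001]
wrist_force: [-1.1, 0.5, 6.0]
finger_gap: 0.0119
grip_force: 99.3
```

Call:
step_arm(moves=[[[0,0,-20],[0,0,0],5],[[0,0,-60],[0,0,0],5],[[0,0,-100],[0,0,0],5],[[0,0,-140],[0,0,0],5],[[0,0,-175],[0,0,0],5],[[0,0,-190],[0,0,0],5],[[0,0,-190],[0,0,0],5],[[0,0,-190],[0,0,0],5]])

```text
clock: 16.43
tcp_pos: [0.5064, -0.2752, 0.2329]
orientation: [0.0, -0.617, 0.787, -0.001]
wrist_force: [-0.7, 0.2, -2.0]
finger_gap: 0.0119
grip_force: 98.1
```

Call:
step_arm(moves=[[[-35,8,0],[0,0,0],5],[[-75,18,0],[0,0,0.05],5],[[-115,28,0],[0,0,0.1],5],[[-155,38,0],[0,0,0.157],5],[[-190,46,0],[0,0,0.157],5],[[-211,51,0],[0,0,0.157],5],[[-211,51,0],[0,0,0.157],5],[[-211,51,0],[0,0,0.157],5]])

```text
clock: 17.1
tcp_pos: [0.5057, -0.0565, 0.2301]
orientation: [-0.001, -0.554, 0.832, 0.001]
wrist_force: [0.2, 0.2, -0.4]
finger_gap: 0.012
grip_force: 98.1
```

Call:
step_arm(moves=[[[0,0,0],[0,0,0],5],[[0,0,0],[0,0,0],5],[[0,0,0],[0,0,0],5]])

```text
clock: 17.35
tcp_pos: [0.5068, -0.0591, 0.2316]
orientation: [-0.0, -0.552, 0.834, 0.0]
wrist_force: [0.1, 0.0, -1.9]
finger_gap: 0.0117
grip_force: 98.1
```

```bash
python3 - <<'E'
from h import *
s=telemetry.get_state();t=s["tcp_pos"];w,x,y,z=s["orientation"];M=R.from_quat([x,y,z,w]).as_matrix();Y=M[:,1]
print(t,np.degrees(np.arctan2(Y[1],Y[0]))-90,M[:,2],s["finger_gap"],s["wrist_force"],(M.T@(np.array([.5083,-.058,t[2]])-t)*1000))
W=imaging.camera_params("wrist");im=imaging.read_camera("wrist")[:,:,::-1];cv2.imwrite("pics/w6.png",im)
P=imaging.camera_params("side");sd=imaging.read_camera("side")[:,:,::-1]
C=imaging.camera_params("scene");sc=imaging.read_camera("scene")[:,:,::-1]
for p in (W,P,C): print(np.round([proj(p,t-[0,0,k]) for k in (.0437,.008)]+[proj(p,[.5083,-.058,.151])],1).tolist())
f=lambda a:cv2.resize(a,(400,300),interpolation=cv2.INTER_CUBIC)
cv2.imwrite("pics/c6.png",np.vstack([np.hstack([f(im[120:420,110:510]),f(sd[170:290,250:410])]),np.hstack([f(sc[130:250,220:380]),f(im[150:300,212:412])])]))
E
```

```text
[ 0.50682167 -0.05905898  0.23160889] 67.05542633219716 [-1.01261615e-03  9.37151219e-05 -9.99999483e-01] 0.011698660991997813 [ 0.10787542  0.02899263 -1.90458545] [-1.55150557e+00 -9.48538524e-01 -1.39774149e-03]
[[311.4, 273.5], [311.4, 300.9], [309.9, 256.0]]
[[330.5, 230.2], [330.6, 218.2], [331.0, 241.7]]
[[298.5, 208.8], [297.8, 196.4], [299.7, 221.4]]
```

View pics/c6.png

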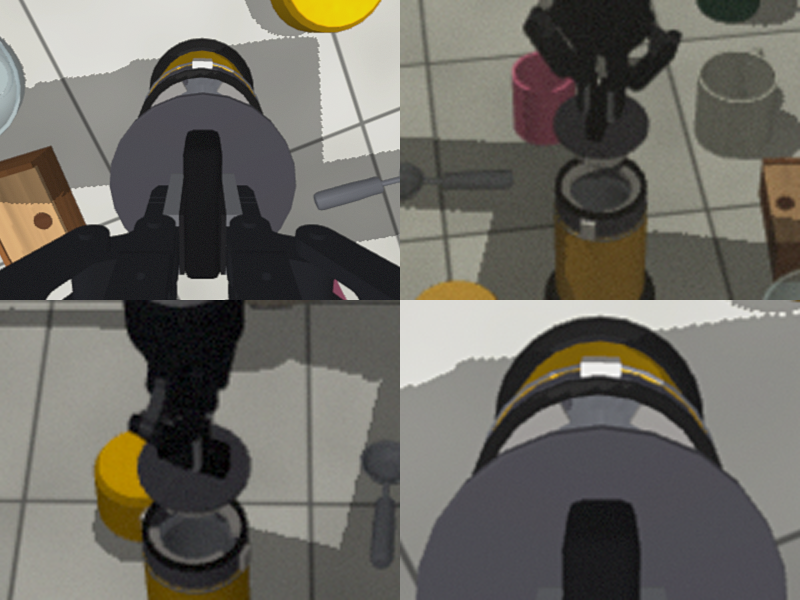

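```bash
python3 - <<'E'
from h import *
s=telemetry.get_state();t=s["tcp_pos"];w,x,y,z=s["orientation"];M=R.from_quat([x,y,z,w]).as_matrix()
W=imaging.camera_params("wrist");X=M[:,0];f=np.array([.5083,-.058,.151])
print(proj(W,f+.041*X),proj(W,f+.0355*X),proj(W,f+.046*X),proj(W,f),"disc edge",proj(W,t-[0,0,.008]+.041*X))
print(proj(W,f+.041*M[:,1]),proj(W,f-.041*M[:,1]))
# refine edges from image column profile near u=330 & 312
im=cv2.cvtColor(cv2.imread("pics/w6.png"),cv2.COLOR_BGR2HSV)
for u in (295,330): print(u,[(v,*map(int,im[v,u])) for v in range(176,218,2)])
for u in (295,330):
  for rr in (.041,.0355): # expected v at that column
    c=[proj(W,f+rr*(np.cos(a)*X+np.sin(a)*M[:,1])) for a in np.linspace(-.6,.6,121)]; c=min(c,key=lambda q:abs(q[0]-u)); print(u,rr,np.round(c,1))
E
```

```text
(np.float64(310.0738817187438), np.float64(189.95220359286338)) (np.float64(310.0859749593881), np.float64(199.0978166157991)) (np.float64(310.06274698177367), np.float64(181.5314668824504)) (np.float64(310.16033316511147), np.float64(255.33182325044092)) disc edge (np.float64(311.36738871181683), np.float64(208.88760860813633))
(np.float64(375.2612898878991), np.float64(255.33102024367022)) (np.float64(245.04546076348902), np.float64(255.33262642885865))
295 [(176, 22, 234, 124), (178, 23, 234, 123), (180, 23, 235, 125), (182, 23, 247, 123), (184, 113, 10, 107), (186, 21, 105, 97), (188, 116, 27, 66), (190, 126, 28, 45), (192, 0, 6, 43), (194, 30, 11, 46), (196, 0, 0, 34), (198, 90, 10, 25), (200, 125, 20, 78), (202, 124, 22, 83), (204, 120, 19, 82), (206, 135, 5, 99), (208, 18, 10, 127), (210, 21, 11, 158), (212, 120, 6, 121), (214, 120, 20, 90), (216, 132, 20, 65)]
330 [(176, 23, 234, 111), (178, 23, 236, 134), (180, 23, 236, 134), (182, 23, 244, 136), (184, 19, 79, 122), (186, 22, 131, 209), (188, 170, 12, 63), (190, 120, 26, 59), (192, 60, 9, 29), (194, 165, 16, 31), (196, 90, 16, 32), (198, 10, 23, 33), (200, 100, 17, 46), (202, 109, 18, 114), (204, 0, 2, 117), (206, 18, 9, 141), (208, 24, 8, 157), (210, 10, 10, 158), (212, 18, 8, 159), (214, 125, 15, 100), (216, 130, 26, 60)]
295 0.041 [295.2 191.6]
295 0.0355 [295.  201.1]
330 0.041 [330.2 193. ]
330 0.0355 [330.2 202.6]
```

Last picture: the white rib, bar and disc all line up at u≈312, and the disc edge is at v≈213. The stopper needs about +1.5 mm in tool x and -0.5 mm in tool y.

Call:
step_arm(moves=[[[1.5,-0.5,0],[0,0,0],5],[[1.5,-0.5,15],[0,0,0],5],[[1.5,-0.5,30],[0,0,0],5],[[1.5,-0.5,42],[0,0,0],5],[[1.5,-0.5,50],[0,0,0],5],[[1.5,-0.5,54],[0,0,0],5],[[1.5,-0.5,54],[0,0,0],5],[[1.5,-0.5,54],[0,0,0],5]])

```text
clock: 18.17
tcp_pos: [0.5071, -0.0597, 0.1787]
orientation: [0.0, -0.553, 0.833, -0.0]
wrist_force: [1.1, 0.2, -1.3]
finger_gap: 0.0118
grip_force: 98.2
```

Call:
step_arm(moves=[[[0,0,3],[0,0,0],5],[[0,0,6],[0,0,0],5],[[0,0,9],[0,0,0],5],[[0,0,12],[0,0,0],5],[[0,0,12],[0,0,0],5],[[0,0,12],[0,0,0],5]])

```text
clock: 18.67
tcp_pos: [0.5067, -0.0594, 0.1661]
orientation: [-0.0, -0.553, 0.833, 0.0]
wrist_force: [0.3, 0.0, -0.4]
finger_gap: 0.0118
grip_force: 98.2
```

Call:
step_arm(moves=[[[0,0,2],[0,0,0],5],[[0,0,4],[0,0,0],5],[[0,0,6],[0,0,0],5],[[0,0,6],[0,0,0],5],[[0,0,6],[0,0,0],5]])

```text
clock: 19.08
tcp_pos: [0.5072, -0.0596, 0.1615]
orientation: [0.001, -0.553, 0.833, -0.001]
wrist_force: [-2.3, 0.2, 8.2]
finger_gap: 0.0118
grip_force: 99.3
```

Call:
step_arm(moves=[[[0,0,1.5],[0,0,0],5],[[0,0,3],[0,0,0],5],[[0,0,3],[0,0,0],5],[[0,0,3],[0,0,0],5]])

```text
clock: 19.42
tcp_pos: [0.5072, -0.0596, 0.1591]
orientation: [0.001, -0.553, 0.833, -0.001]
wrist_force: [-4.3, 1.0, 11.6]
finger_gap: 0.0115
grip_force: 100.0
```

Call:
step_arm(moves=[[[0,0,0.5],[0,0,0.1],5],[[0,0,0.5],[0,0,0.2],5],[[0,0,0.5],[0,0,0.3],5],[[0,0,0.5],[0,0,0.4],5],[[0,0,0.5],[0,0,0.5],5],[[0,0,0.5],[0,0,0.6],5],[[0,0,0.5],[0,0,0.7],5],[[0,0,0.5],[0,0,0.7],5]])

```text
clock: 20.08
tcp_pos: [0.5088, -0.0601, 0.1592]
orientation: [0.002, -0.232, 0.973, -0.001]
wrist_force: [-0.2, -0.9, 11.5]
finger_gap: 0.0119
grip_force: 100.0
```

```bash
cat > st.py <<'E'
from h import *
s=telemetry.get_state();w,x,y,z=s["orientation"];M=R.from_quat([x,y,z,w]).as_matrix();Y=M[:,1]
print(s["tcp_pos"],"bar",np.degrees(np.arctan2(Y[1],Y[0]))-90,"tilt",np.degrees(np.arccos(-M[2,2])),s["finger_gap"],s["grip_force"],s["wrist_force"],s["ft_torque"],s["joint_pos"])
E
python3 st.py
```

```text
[ 0.50878153 -0.060103    0.15923102] bar 26.825303954805094 tilt 0.3124343757398533 0.01189515716562537 99.961599111557 [-0.22030297 -0.85012534 11.53860136] [ 0.01977006  0.29171579 -0.03301179] [-2.74260471e-01  2.22582305e-01 -2.55368611e-01  1.08739616e+00
 -2.02502664e-04 -7.42458333e-01]
```

Turning freely, no torque. I'll continue towards the stop.

Call:
step_arm(moves=[[[0,0,0],[0,0,0.1],5],[[0,0,0],[0,0,0.2],5],[[0,0,0],[0,0,0.3],5],[[0,0,0],[0,0,0.4],5],[[0,0,0],[0,0,0.5],5],[[0,0,0],[0,0,0.6],5],[[0,0,0],[0,0,0.67],5],[[0,0,0],[0,0,0.67],5]])

```text
clock: 20.75
tcp_pos: [0.5088, -0.06, 0.1592]
orientation: [0.003, 0.1, 0.995, -0.001]
wrist_force: [-0.3, -0.1, 10.9]
finger_gap: 0.0117
grip_force: 99.9
```

Call:
step_arm(moves=[[[0,0,0],[0,0,0.04],5],[[0,0,0],[0,0,0.09],5],[[0,0,0],[0,0,0.12],5],[[0,0,0],[0,0,0.12],5],[[0,0,0],[0,0,0.12],5],[[0,0,0],[0,0,0.12],5]])

```text
clock: 21.25
tcp_pos: [0.5084, -0.0608, 0.1592]
orientation: [0.002, 0.158, 0.987, -0.001]
wrist_force: [-2.8, -2.6, 11.3]
finger_gap: 0.0115
grip_force: 100.0
```

```bash
python3 st.py
```

```text
[ 0.5084181  -0.06083191  0.15919436] bar -18.21023536111133 tilt 0.31370564916437926 0.011483128910274159 100.0223958492279 [-2.76411095 -2.5862613  11.32856471] [-0.55997236  0.55299854  0.18077466] [-0.27477383  0.22253767 -0.25551998  1.08764287 -0.00200264  0.04304502]
```

Call:
step_arm(moves=[[[0,0,0],[0,0,0],5],[[0,0,0],[0,0,0],5],[[0,0,0],[0,0,0],5],[[0,0,0],[0,0,0],5]])

```text
clock: 21.58
tcp_pos: [0.5084, -0.0608, 0.1592]
orientation: [0.002, 0.158, 0.987, -0.001]
wrist_force: [-2.0, -3.2, 12.5]
finger_gap: 0.0116
grip_force: 100.0
```

```bash
python3 st.py; python3 -c "
from workcell import env
print(env.hand_in())"
```

```text
[ 0.50842609 -0.06084045  0.15922835] bar -18.213554062043585 tilt 0.31529573384867987 0.01157363232320566 100.0216555595398 [-2.03305321 -3.16541945 12.5435024 ] [-0.5127543   0.55829023  0.23124726] [-0.27478528  0.2225084  -0.25547071  1.08769194 -0.0020035   0.04309144]
the job is handed in; nothing more can be done
None
```

The job is handed in, with no verdict returned: the flask got two full brush strokes, the brush stands back in its pot, and the stopper is pressed on the seal, turned about 85° clockwise to its stop and still gripped.

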